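# Flick the parts carousel and brake it at the pick-up gate

## Robot

A 6-joint arm with a two-finger parallel gripper is mounted at the origin on the work surface. World frame = base frame: x ahead of the robot, y to its left, z up, the work surface at z = 0. Lengths are in m, angles in degrees, forces in N, time in s.
With the tool pointing down it reaches from about 0.275 to 0.875 m from the base axis. Payload 12.5 kg.
Tool frame: the origin (TCP) lies between the finger pads; the fingertips stand 8 mm ahead of it and the grasp point (between the pads) lies 11 mm behind it; z points along the fingers, y is the line along which they close (so a half turn about z gives the same grasp; the last joint's range is limited). The gripper opens to 85 mm and grips with 20 to 120 N. Pads are 22 mm wide; open, the fingers measure 114 mm over their backs; the gripper's body (76 mm by 85 mm) begins 54 mm behind the grasp point. The pads swing forward as they close: fully open they stand 13 mm farther back than shut.
Start: joints at [-78.243, 20.094, 94.641, -0, 65.266, -4.847], TCP at [0.157, -0.527, 0.239] pointing down, gripper open.
Joint ranges: [-157.81, 157.81], [-45, 120.19], [0.68, 151.7], [-89.99, 269.99], [4.06, 180], [-164.3, 164.3]. Speed limits (degrees/s): [127.2, 127.2, 159.86, 180, 180, 180].

## Interface

Orientations are given as a 3x3 rotation matrix whose columns are the frame's x, y, z axes.
In Python, from rig import r gives the robot as it stands.
- The arm moves only by the tool send_rows, never from a script. Its argument "series" is a list of rows, each an object with "grip": the opening, from -1 (shut) to 1 (fully open), so that 0 is half open; "travel": the shift along the tool's x, y, z in m, a list of three; "spin": the turn about the tool's z in degrees. A call has 1 to 12 rows; each row is the pose to reach, as a shift and turn from the pose commanded when the call began, along the tool's axes at that moment; what a row does not reach only later rows make up. A row lasts 1/12 s, in which the tool goes at most 41.7 mm and 7.16 degrees, less where a joint would pass 70% of its speed; a pose out of reach is approached as far as the arm can. A call with a gripper value outside its range is refused whole. The fingers move at their own pace and stop on an object; "newtons" is the grip in N (left out, the last holds). Time passes only in rows, so rows that repeat a pose let the fingers close. It gives the time, the measured TCP pose, the force, the opening and the grip force at its end, in the units of the state.
- r.get_state(): the state, without advancing time (a new reading comes with each control period).
- r.capture(name): name is "scene" or "top" or "wrist"; returns (picture, depth): 420x560x3 uint8, red, green, blue; 420x560 float32, m along the optical axis (not along the pixel's ray), 0 where there is no reading.
- r.calibration(name): a dict with "fx", "fy", "cx", "cy" (pixels), "cam_to_world" (4x4, takes a point from camera to world coordinates). Camera axes: x right, y down, z forward; pixel columns grow to the right and rows downward; lengths in m; the calibration is good to about 2 mm. A picture is of the moment at which its call begins: read the wrist's pose just before it. calibration takes no time and is no camera call; for the wrist camera it gives the pose at the moment of the call.
- r.finish_job(): hands the job in; it is judged then, once.
The state is a dict: "t": time; "joints": joint angles; "dq": joint speeds; "joint_torque": joint torques, N m; "tool_pos": TCP position; "orientation": TCP orientation; "wrist_force": force on the tool from outside, world axes, zero at the start; "moment": the same for the moment, N m; "width": finger opening in m; "finger_force": force on a finger pad.
Only numpy, scipy, OpenCV 4.12 (cv2) and the standard library are available. Lean on these libraries where they do the work, as an engineer would, in place of code of your own. Each camera call takes 0.05 s, during which the arm holds its last target. There are 200 camera calls.

## Task

Bring the square cup of the parts carousel round to the pick-up gate: flick the wheel spinning with a fingertip, either way round, let the square cup run past the gate once with nothing touching the wheel, and when it comes round to the gate again (that time or any later one) brake the running wheel with a fingertip so that it stops with the square cup facing the gap between the gate's two posts. It must stop there at the first braking: once the cup has run past the gate, the wheel must not come to a stand anywhere else. Then take the finger away, leaving the wheel standing there; grasp nothing, and leave the other things on the bench where they are.

Things in the scene. Friction and masses are not known exactly. Their poses are not given: they have to be found in the camera images.
- carousel (a joint): Wheel angle about its fixed upright axis, rad: 0 and every multiple of 2 pi = square cup facing mid-gate; grows counter-clockwise from above, counts on over whole turns, no stops; starts between 1.2 and 5.08. It runs free: inertia about 0.004 kg m2 (varies), loses roughly a tenth of its speed plus 0.05 rad/s each second. A press of 3 to 10 N on the rim stops it almost at once; it then stays.
- axis_top (a point): Point on the wheel's axis at the height of the disc's upper face, 55 mm above the bench; fixed. The wheel is a flat aluminium disc 250 mm across, 12 mm thick. On it stand six cups centred 70 mm from the axis, five round (42 mm, 16 high) and one square (42 mm, 26 high), and a black middle knob 40 mm across, 30 mm high. The top face from 94 to 125 mm from the axis is bare all round: the place to brake.
- foot: Fixed dark steel foot under the wheel; origin on the axis at bench height, own -x axis towards the gate. 150 mm across, at most 22 mm high beyond 30 mm from the axis; a flat tongue 104 mm wide, 8 mm thick runs along -x to 200 mm from the axis and carries the gate's posts.
- gate (a point): Fixed point 110 mm from the axis straight towards the middle of the gate, at the height of the disc's upper face. The gate: two upright black posts 14 mm across, tops 60 mm above the bench, 185 mm from the axis along that direction and 43 mm either side of it (72 mm clear between them), just outside the path of the lugs.
- mark (a point): Point of the wheel on its bare outer band, 110 mm from the axis, straight outward from the square cup, on the disc's upper face. It lies on gate when the wheel stands exactly right; the gap between the posts as seen from the axis allows about 0.2 rad either way.
- lug0 (a point): First lug, 145 mm from the axis, 49 mm above the bench. The three like lugs are flat aluminium bars in the plane of the disc (43 to 55 mm above the bench), 12 mm wide, sticking out radially from the rim (125 mm) to 162 mm from the axis. Below them all is free to the bench, save the foot's tongue. Lug 0 is 60 degrees counter-clockwise (from above) of the square cup.
- lug1 (a point): The same point of the second lug, opposite the square cup (180 degrees from it).
- lug2 (a point): The same point of the third lug, 60 degrees clockwise (from above) of the square cup.
- flux_mid (a point): Bystander: centre of an amber flux bottle, 40 mm across, 85 mm high, standing.
- spool_mid (a point): Bystander: centre of a solder spool, 60 mm across, 42 mm high, standing on its flange.
- driver: Bystander: screwdriver 170 mm long lying along its x axis.
- cup_mid (a point): Bystander: centre of an empty black tool cup, 72 mm across, 75 mm high, standing.

How it is judged:
By the outcome, as a careful person would: the job done as asked, in the order asked, and still so for the second after the job is handed in, with the robot touching nothing.
It also fails if it takes over 58 s, if anything falls off the work surface, if the arm or the gripper's body presses on something with over 40 N, if the wrist force passes 120 N, or if a joint passes its speed limit or range.

## Working session

There is one attempt and no reset: what is moved stays moved. The work goes in short steps, Python scripts to look and compute and a tool call to move; the robot and the scene stay as the last step left them, time stands still between calls to the robot, and variables do not carry over. Pictures are saved under pics/ and viewed, at most 10 in all, crops included, and the job is handed in when it is done.

Besides the shell and the picture viewer there is one more tool, called as name(argument=value, ...), one argument or row to a line, values as JSON. send_rows: Moves the arm, as the interface text tells. Its arguments: {"type":"object","properties":{"series":{"type":"array","items":{"type":"object","properties":{"grip":{"type":"number"},"travel":{"type":"array","items":{"type":"number"}},"spin":{"type":"number"}}}},"newtons":{"type":"number"}},"required":["series"]}

```bash
ls; mkdir -p pics; python3 - <<'E'
from rig import r
import cv2,numpy as np
s=r.get_state();print({k:np.round(v,3).tolist() for k,v in s.items()})
ims=[]
for n in("top","scene"):
    p,d=r.capture(n);c=r.calibration(n)
    np.savez(f"{n}0.npz",p=p,d=d,T=c["cam_to_world"],k=[c[x] for x in("fx","fy","cx","cy")])
    print(n,np.round(c["cam_to_world"],3).tolist(),c["fx"])
    cv2.imwrite(f"pics/{n}0.png",p[:,:,::-1])
E
```

```text
pics
{'t': 0.0, 'joints': [-78.245, 20.125, 94.678, 0.001, 65.266, -4.848], 'dq': [0.027, 0.033, -0.09, -0.072, -0.014, 0.049], 'joint_torque': [0.0, -50.61, -29.14, -0.0, 0.005, -0.0], 'tool_pos': [0.157, -0.527, 0.239], 'orientation': [[0.958, 0.286, -0.0], [0.286, -0.958, 0.001], [0.0, -0.001, -1.0]], 'wrist_force': [-0.179, -0.519, -0.78], 'moment': [0.02, 0.025, -0.025], 'finger_force': 0.0, 'width': 0.085}
top [[0.015, -0.997, 0.077, 0.407], [-1.0, -0.016, -0.009, 0.001], [0.01, -0.077, -0.997, 1.583], [0.0, 0.0, 0.0, 1.0]] 454.59057150354363
scene [[-0.819, 0.437, -0.372, 0.952], [0.574, 0.637, -0.514, 0.542], [0.013, -0.635, -0.773, 0.904], [0.0, 0.0, 0.0, 1.0]] 438.190321810015
```

View pics/top0.png

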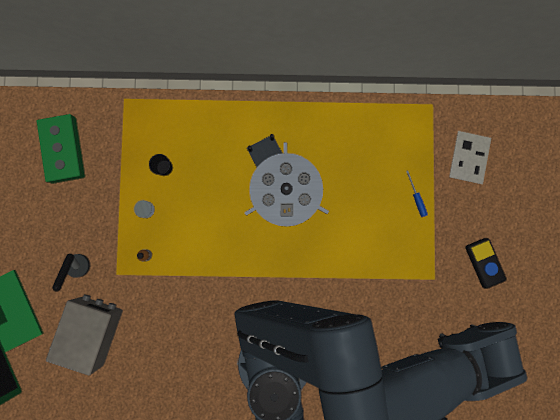

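View pics/scene0.png

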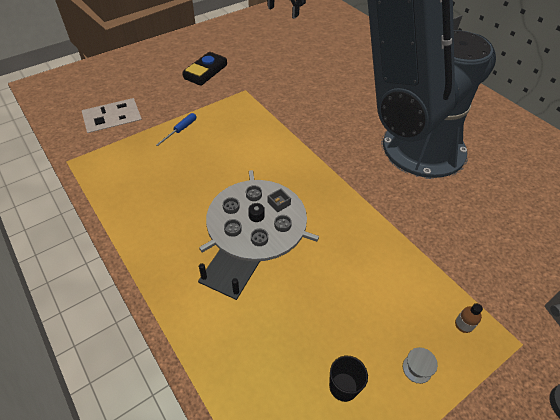

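The top view shows the wheel centred near (286,190), with the square cup at (287,210), the lugs at (286,147), (249,212) and (325,212), and the gate posts at (249,150) and (272,137). In the scene view the square cup is at (279,200) and the posts are at (203,271) and (236,286).

```bash
cat > h.py <<'E'
import numpy as np,cv2
def load(n):
    z=np.load(n);return z["p"],z["d"],z["T"],z["k"]
def world(d,T,k):
    v,u=np.indices(d.shape);P=np.stack([(u-k[2])/k[0]*d,(v-k[3])/k[1]*d,d],-1)
    W=P@T[:3,:3].T+T[:3,3];W[d==0]=9;return W
def plane(uv,z,T,k):
    uv=np.atleast_2d(uv).astype(float)
    D=np.c_[(uv[:,0]-k[2])/k[0],(uv[:,1]-k[3])/k[1],np.ones(len(uv))]@T[:3,:3].T
    return T[:3,3]+D*((z-T[2,3])/D[:,2])[:,None]
def topdown(p,T,k,c,z,R=.2,s=1000):
    "rectified picture of plane z: row grows with -x, col with -y, 1 px = 1/s m"
    n=int(R*s);a=(n-np.arange(2*n))/s
    X,Y=np.meshgrid(c[0]+a,c[1]+a,indexing="ij")
    C=(np.stack([X,Y,np.full_like(X,z)],-1)-T[:3,3])@T[:3,:3]
    return cv2.remap(p,(C[...,0]/C[...,2]*k[0]+k[2]).astype(np.float32),(C[...,1]/C[...,2]*k[1]+k[3]).astype(np.float32),cv2.INTER_LINEAR)
E
python3 - <<'E'
from h import *
for n in("top","scene"):
    p,d,T,k=load(n+"0.npz");W=world(d,T,k)
    near=np.hypot(W[...,0]-.5,W[...,1])<.3
    m=near&(abs(W[...,2]-.055)<.006)
    q=m.astype(np.uint8);q=cv2.morphologyEx(q,cv2.MORPH_CLOSE,np.ones((25,25)));q=cv2.morphologyEx(q,cv2.MORPH_OPEN,np.ones((21,21)))
    c=max(cv2.findContours(q,0,1)[0],key=cv2.contourArea)[:,0]
    P=plane(c,.055,T,k)[:,:2];A=np.c_[2*P,np.ones(len(P))];s=np.linalg.lstsq(A,(P**2).sum(1),rcond=None)[0]
    C=s[:2];print(n,"axis",C,"R",np.sqrt(s[2]+C@C),"z",np.median(W[m][:,2]))
    hsv=cv2.cvtColor(p,cv2.COLOR_RGB2HSV)
    # posts: dark & height
    dist=np.hypot(W[...,0]-C[0],W[...,1]-C[1])
    pm=(near&(W[...,2]>.025)&(W[...,2]<.08)&(dist>.165)&(dist<.22)).astype(np.uint8)
    N,L,S,ce=cv2.connectedComponentsWithStats(pm)
    for i in range(1,N):
        if S[i,4]>5:
            w=W[L==i];w=w[w[:,2]>.05];print(" post",S[i],w.mean(0) if len(w) else None)
    sq=near&(W[...,2]>.074)&(dist>.04)&(dist<.1)
    w=W[sq];print(" sq",len(w),w.mean(0))
    lg=near&(abs(W[...,2]-.055)<.008)&(dist>.132)&(dist<.16)
    a=np.arctan2(W[...,1]-C[1],W[...,0]-C[0])[lg];e=np.exp(3j*a).mean();print(" lugs",lg.sum(),np.degrees(np.angle(e))/3,abs(e))
    cv2.imwrite(f"pics/td_{n}.png",topdown(p,T,k,C,.06)[:,:,::-1])
E
python3 -c "
import cv2,numpy as np
cv2.imwrite('pics/td.png',np.hstack([cv2.imread('pics/td_top.png'),cv2.imread('pics/td_scene.png')]))"
```

```text
top axis [ 0.59957715 -0.02216406] R 0.13332062179420254 z 0.05469754321396669
 post [270 134   4   6  21] [0.76932653 0.02113487 0.05887737]
 post [248 146   4   5  19] [0.72807162 0.09559763 0.05765188]
 post [325 210   4   4  11] [ 0.51295025 -0.16863678  0.05615084]
 sq 49 [ 0.55779911 -0.03273718  0.07874779]
 lugs 183 -8.115913787619666 0.4620590999600641
scene axis [ 0.59436817 -0.02524437] R 0.12736531435131315 z 0.055518280210065274
 post [199 263   7  14  71] [0.77113769 0.02486308 0.05874218]
 post [232 278   7  13  77] [0.73030331 0.09937393 0.05875491]
 sq 146 [ 0.52378145 -0.03032159  0.07872366]
 lugs 170 1.9420618647053294 0.9671474566214149
```

View pics/td.png

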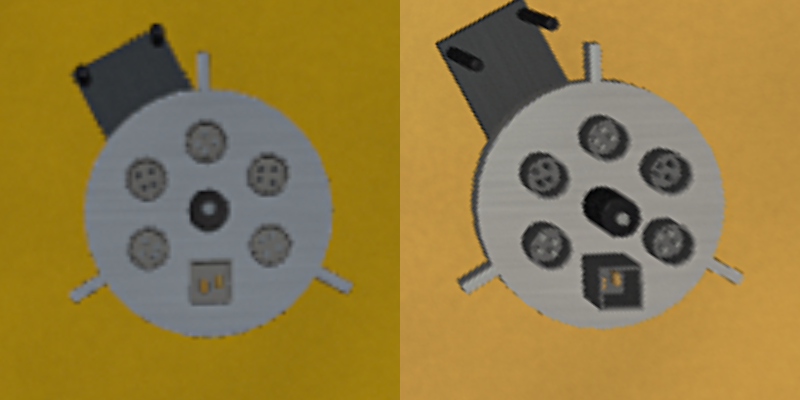

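The left half (top view) shows the disc centred near (208,213), the square cup at (210,283), and the lugs at (203,70), (87,288) and (333,279). The right half (scene view) shows the disc centred near (599,204). The two agree to a few mm. I'll refine the axis and angle next.

```bash
cat >> h.py <<'E'
def disc(p,T,k,c0,R=.2):
    img=topdown(p,T,k,c0,.055,R);hsv=cv2.cvtColor(img,cv2.COLOR_RGB2HSV)
    m=((hsv[...,1]<90)&(hsv[...,2]>85)).astype(np.uint8)
    return img,m
def lugang(m,C,c0,R=.2):
    "lug directions (deg, modulo 120) from mask; ring 140-158 mm"
    n=int(R*1000);i,j=np.nonzero(m);x=c0[0]+(n-i)/1000-C[0];y=c0[1]+(n-j)/1000-C[1]
    d=np.hypot(x,y);s=(d>.138)&(d<.158);a=np.arctan2(y,x)[s];e=np.exp(3j*a).mean()
    return np.degrees(np.angle(e))/3,abs(e),s.sum()
E
python3 - <<'E'
from h import *
for n in("top","scene"):
    p,d,T,k=load(n+"0.npz");c0=(.588,-.0275);img,m=disc(p,T,k,c0)
    q=cv2.morphologyEx(cv2.morphologyEx(m,3,np.ones((45,45))),2,cv2.getStructuringElement(2,(61,61)))
    c=max(cv2.findContours(q,0,1)[0],key=cv2.contourArea)[:,0]
    (u,v),R=cv2.minEnclosingCircle(c);e=cv2.fitEllipse(c);print(n,u,v,R,e)
    C=np.array([c0[0]+(200-e[0][1])/1000,c0[1]+(200-e[0][0])/1000]);print(C,lugang(m,C,c0))
    W=world(d,T,k);dist=np.hypot(W[...,0]-C[0],W[...,1]-C[1])
    pm=(W[...,2]>.03)&(W[...,2]<.08)&(dist>.165)&(dist<.22);w=W[pm]
    g=[w[w[:,1]>.06].mean(0),w[w[:,1]<=.06].mean(0)];g=(g[0]+g[1])/2-[*C,0];print("gate",np.degrees(np.arctan2(g[1],g[0])),np.hypot(*g[:2]))
    # foot tongue: dark non-yellow pixels at z=.008
    t=topdown(p,T,k,C,.008,.26);h=cv2.cvtColor(t,cv2.COLOR_RGB2HSV);i,j=np.nonzero((h[...,2]<85))
    x=(260-i)/1000;y=(260-j)/1000;s=(np.hypot(x,y)>.14)&(np.hypot(x,y)<.21)&(x>0)&(y>-.05);print("tongue",s.sum(),np.degrees(np.arctan2(y[s].mean(),x[s].mean())))
E
```

```text
top 201.74652099609375 208.63125610351562 133.71563720703125 ((202.2284698486328, 201.54470825195312), (247.73736572265625, 254.6612548828125), 85.84613800048828)
[ 0.58645529 -0.02972847] (np.float64(1.9587691267192595), np.float64(0.9975417892667058), np.int64(694))
gate 28.59693395996314 0.1838179329438135
tongue 6525 28.372118830843128
scene 197.28326416015625 200.66648864746094 138.985595703125 ((198.39356994628906, 199.68406677246094), (252.45143127441406, 257.9040832519531), 92.6464614868164)
[ 0.58831593 -0.02589357] (np.float64(2.014320947393848), np.float64(0.995735233880089), np.int64(729))
gate 28.64719110347396 0.18562018228829144
tongue 6958 27.081819551828584
```

send_rows(
  series=[
    {"grip": -1,"travel": [0.463,-0.295,0.139],"spin": -33.4},
    {"grip": -1,"travel": [0.463,-0.295,0.139],"spin": -33.4},
    {"grip": -1,"travel": [0.463,-0.295,0.139],"spin": -33.4},
    {"grip": -1,"travel": [0.463,-0.295,0.139],"spin": -33.4},
    {"grip": -1,"travel": [0.463,-0.295,0.139],"spin": -33.4},
    {"grip": -1,"travel": [0.463,-0.295,0.139],"spin": -33.4},
    {"grip": -1,"travel": [0.463,-0.295,0.139],"spin": -33.4},
    {"grip": -1,"travel": [0.463,-0.295,0.139],"spin": -33.4},
    {"grip": -1,"travel": [0.463,-0.295,0.139],"spin": -33.4},
    {"grip": -1,"travel": [0.463,-0.295,0.139],"spin": -33.4},
    {"grip": -1,"travel": [0.463,-0.295,0.139],"spin": -33.4},
    {"grip": -1,"travel": [0.463,-0.295,0.139],"spin": -33.4},
  ],
)

```text
t: 1.1
tool_pos: [0.4754, -0.1588, 0.116]
orientation: [[0.643, 0.766, -0.0], [0.766, -0.643, 0.0], [-0.0, -0.0, -1.0]]
wrist_force: [1.0, -1.7, -0.3]
width: 0.0
finger_force: 0.0
```

send_rows(
  series=[
    {"grip": -1,"travel": [0,0,0],"spin": 0},
    {"grip": -1,"travel": [0,0,0],"spin": 0},
  ],
)

```text
t: 1.27
tool_pos: [0.4749, -0.159, 0.1158]
orientation: [[0.64, 0.768, -0.001], [0.768, -0.64, 0.001], [-0.0, -0.002, -1.0]]
wrist_force: [-0.3, -0.2, -0.2]
width: -0.0
finger_force: 0.0
```

send_rows(
  series=[
    {"grip": -1,"travel": [0.063,0.002,0.02],"spin": 0},
    {"grip": -1,"travel": [0.063,0.002,0.046],"spin": 0},
    {"grip": -1,"travel": [0.063,0.002,0.046],"spin": 0},
    {"grip": -1,"travel": [0.063,0.002,0.053],"spin": 0},
    {"grip": -1,"travel": [0.063,0.002,0.055],"spin": 0},
    {"grip": -1,"travel": [0.063,0.002,0.055],"spin": 0},
  ],
)

```text
t: 1.77
tool_pos: [0.5171, -0.1155, 0.0631]
orientation: [[0.644, 0.765, 0.003], [0.765, -0.644, -0.001], [0.001, 0.003, -1.0]]
wrist_force: [0.5, 3.0, 4.1]
width: -0.0001
finger_force: 2.1
```

```bash
python3 - <<'E'
from rig import r
from h import *
s=r.get_state();print(s["tool_pos"],s["wrist_force"])
p,d=r.capture("scene");c=r.calibration("scene");T=c["cam_to_world"];k=[c[x] for x in("fx","fy","cx","cy")]
pt,dt=r.capture("top")
c0=(.588,-.0275)
cv2.imwrite("pics/s1.png",np.hstack([p[100:400,150:450],topdown(p,T,k,c0,.055,.15)])[:,:,::-1])
print(lugang(disc(p,T,k,c0)[1],(.5875,-.0275),c0))
E
```

```text
[ 0.51714477 -0.1154548   0.06305432] [0.5161824  2.95669811 4.1018064 ]
(np.float64(2.656903459608168), np.float64(0.9921350030676944), np.int64(655))
```

View pics/s1.png

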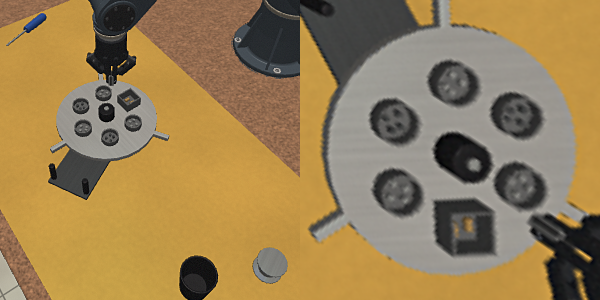

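The arm hides only the lug next to the finger. The square cup stays visible at (465,227) in the rectified half. Commanding 2 mm below contact gives about 4 N. Next I move to the push start.

send_rows(
  series=[
    {"grip": -1,"travel": [0,0,-0.03],"spin": 0},
    {"grip": -1,"travel": [-0.015,0.03,-0.04],"spin": 0},
    {"grip": -1,"travel": [-0.035,0.06,-0.04],"spin": 0},
    {"grip": -1,"travel": [-0.035,0.075,-0.03],"spin": 0},
    {"grip": -1,"travel": [-0.035,0.075,0.0],"spin": 0},
    {"grip": -1,"travel": [-0.035,0.075,0.013],"spin": 0},
    {"grip": -1,"travel": [-0.035,0.075,0.013],"spin": 0},
    {"grip": -1,"travel": [-0.035,0.075,0.013],"spin": 0},
  ],
)

```text
t: 2.53
tool_pos: [0.5506, -0.1887, 0.0486]
orientation: [[0.643, 0.766, -0.002], [0.766, -0.643, 0.001], [-0.001, -0.002, -1.0]]
wrist_force: [0.4, -0.6, 0.3]
width: 0.0002
finger_force: 0.0
```

send_rows(
  series=[
    {"grip": -1,"travel": [0,-0.004,0],"spin": 0},
    {"grip": -1,"travel": [0,-0.01,0],"spin": 0},
    {"grip": -1,"travel": [0,-0.018,0],"spin": 0},
    {"grip": -1,"travel": [0,-0.028,0],"spin": 0},
    {"grip": -1,"travel": [0,-0.042,0],"spin": 0},
    {"grip": -1,"travel": [0,-0.06,0],"spin": 0},
    {"grip": -1,"travel": [0,-0.081,0],"spin": 0},
    {"grip": -1,"travel": [0,-0.103,0],"spin": 0},
    {"grip": -1,"travel": [-0.003,-0.112,-0.005],"spin": 0},
    {"grip": -1,"travel": [-0.005,-0.114,-0.03],"spin": 0},
    {"grip": -1,"travel": [-0.005,-0.114,-0.06],"spin": 0},
    {"grip": -1,"travel": [0.0,-0.1,-0.07],"spin": 0},
  ],
)

```text
t: 3.53
tool_pos: [0.4744, -0.1241, 0.1224]
orientation: [[0.642, 0.767, 0.002], [0.767, -0.642, -0.001], [0.001, 0.002, -1.0]]
wrist_force: [0.7, -0.2, 0.6]
width: -0.0
finger_force: 0.0
```

```bash
cat > look.py <<'E'
from rig import r
from h import *
import sys,json,os
c=r.calibration("scene");T=c["cam_to_world"];k=[c[x] for x in("fx","fy","cx","cy")]
C=(.5875,-.0275)
for i in range(int(sys.argv[1])):
    s=r.get_state();p,d=r.capture("scene");a=lugang(disc(p,T,k,C)[1],C,C)
    # square cup: points of its rim height
    W=world(d,T,k);dx=W[...,0]-C[0];dy=W[...,1]-C[1];q=np.hypot(dx,dy)
    m=(W[...,2]>.074)&(W[...,2]<.09)&(q>.045)&(q<.1)
    sq=np.degrees(np.arctan2(dy[m].mean(),dx[m].mean())) if m.sum() else None
    print(round(s["t"],3),np.round(a,2),"sq",sq,m.sum(),np.round(s["tool_pos"],3))
cv2.imwrite(f"pics/k{s['t']:.2f}.png",p[:,:,::-1])
E
python3 look.py 3
```

```text
3.533 [ 54.34   0.99 736.  ] sq 112.45186430398304 154 [ 0.474 -0.124  0.122]
3.583 [ 49.19   0.99 752.  ] sq 107.14751746990817 156 [ 0.479 -0.126  0.124]
3.633 [ 44.12   0.99 750.  ] sq 102.87376357105342 161 [ 0.477 -0.125  0.121]
```

send_rows(
  series=[
    {"grip": -1,"travel": [0.015,0.012,0.015],"spin": 0},
    {"grip": -1,"travel": [0.033,0.025,0.03],"spin": 0},
    {"grip": -1,"travel": [0.033,0.025,0.044],"spin": 0},
    {"grip": -1,"travel": [0.033,0.025,0.044],"spin": 0},
    {"grip": -1,"travel": [0.033,0.025,0.044],"spin": 0},
    {"grip": -1,"travel": [0.033,0.025,0.044],"spin": 0},
  ],
)

```text
t: 4.18
tool_pos: [0.5144, -0.1151, 0.0746]
orientation: [[0.643, 0.766, -0.001], [0.766, -0.643, 0.0], [-0.0, -0.001, -1.0]]
wrist_force: [0.4, -0.2, -0.3]
width: 0.0001
finger_force: 0.0
```

```bash
python3 look.py 2
```

```text
4.183 [ -9.56   0.99 536.  ] sq 50.334347716419614 150 [ 0.514 -0.115  0.075]
4.233 [-14.13   0.99 622.  ] sq 45.703442943442866 145 [ 0.515 -0.115  0.075]
```

send_rows(
  series=[
    {"grip": -1,"travel": [0,0,0]},
    {"grip": -1,"travel": [0,0,0]},
    {"grip": -1,"travel": [0,0,0]},
    {"grip": -1,"travel": [0,0,0]},
    {"grip": -1,"travel": [0,0,0]},
    {"grip": -1,"travel": [0,0,0]},
    {"grip": -1,"travel": [0,0,0]},
    {"grip": -1,"travel": [0,0,0]},
    {"grip": -1,"travel": [0,0,0]},
    {"grip": -1,"travel": [0,0,0]},
    {"grip": -1,"travel": [0,0,0]},
    {"grip": -1,"travel": [0,0,0]},
  ],
)

```text
schema error: expected keys grip, travel, spin
```

```bash
python3 look.py 2
```

```text
4.283 [-18.43   0.99 771.  ] sq 42.514851821174794 160 [ 0.515 -0.115  0.075]
4.333 [-23.07   0.98 773.  ] sq 36.556061093657874 154 [ 0.515 -0.115  0.075]
```

send_rows(
  series=[
    {"grip": -1,"travel": [0,0,0],"spin": 0},
    {"grip": -1,"travel": [0,0,0],"spin": 0},
    {"grip": -1,"travel": [0,0,0],"spin": 0},
    {"grip": -1,"travel": [0,0,0],"spin": 0},
    {"grip": -1,"travel": [0,0,0],"spin": 0},
    {"grip": -1,"travel": [0,0,0],"spin": 0},
    {"grip": -1,"travel": [0,0,0],"spin": 0},
    {"grip": -1,"travel": [0,0,0],"spin": 0},
    {"grip": -1,"travel": [0,0,0],"spin": 0},
    {"grip": -1,"travel": [0,0,0],"spin": 0},
    {"grip": -1,"travel": [0,0,0],"spin": 0},
    {"grip": -1,"travel": [0,0,0],"spin": 0},
  ],
)

```text
t: 5.38
tool_pos: [0.5153, -0.1152, 0.0746]
orientation: [[0.643, 0.766, 0.0], [0.766, -0.643, 0.0], [0.0, 0.0, -1.0]]
wrist_force: [0.3, -0.2, 0.3]
width: 0.0
finger_force: 0.0
```

```bash
python3 look.py 2
```

```text
5.383 [  5.65   0.99 776.  ] sq -54.50594342931366 151 [ 0.515 -0.115  0.075]
5.433 [  1.82   0.99 764.  ] sq -55.95940956581099 148 [ 0.515 -0.115  0.075]
```

send_rows(
  series=[
    {"grip": -1,"travel": [0,0,0],"spin": 0},
    {"grip": -1,"travel": [0,0,0],"spin": 0},
    {"grip": -1,"travel": [0,0,0],"spin": 0},
    {"grip": -1,"travel": [0,0,0],"spin": 0},
    {"grip": -1,"travel": [0,0,0],"spin": 0},
    {"grip": -1,"travel": [0,0,0],"spin": 0},
    {"grip": -1,"travel": [0,0,0],"spin": 0},
    {"grip": -1,"travel": [0,0,0],"spin": 0},
    {"grip": -1,"travel": [0,0,0],"spin": 0},
    {"grip": -1,"travel": [0,0,0],"spin": 0},
    {"grip": -1,"travel": [0,0,0],"spin": 0},
    {"grip": -1,"travel": [0,0,0],"spin": 0},
  ],
)

```text
t: 6.48
tool_pos: [0.5153, -0.1152, 0.0746]
orientation: [[0.643, 0.766, 0.0], [0.766, -0.643, 0.0], [0.0, 0.0, -1.0]]
wrist_force: [0.6, -0.4, 0.1]
width: -0.0001
finger_force: 0.0
```

```bash
python3 look.py 3
```

```text
6.483 [ 44.02   0.93 793.  ] sq -133.11509789942195 130 [ 0.515 -0.115  0.075]
6.533 [ 40.46   0.93 784.  ] sq -138.5916957704996 138 [ 0.515 -0.115  0.075]
6.583 [ 36.98   0.93 797.  ] sq -143.09413081987134 140 [ 0.515 -0.115  0.075]
```

send_rows(
  series=[
    {"grip": -1,"travel": [0,0,0],"spin": 0},
    {"grip": -1,"travel": [0,0,0],"spin": 0},
    {"grip": -1,"travel": [0,0,0],"spin": 0},
    {"grip": -1,"travel": [0,0,0],"spin": 0},
    {"grip": -1,"travel": [0,0,0],"spin": 0},
    {"grip": -1,"travel": [0,0,0],"spin": 0},
    {"grip": -1,"travel": [0,0,0],"spin": 0},
    {"grip": -1,"travel": [0,0,0],"spin": 0},
    {"grip": -1,"travel": [0,0,0],"spin": 0},
    {"grip": -1,"travel": [0,0,0],"spin": 0},
    {"grip": -1,"travel": [0,0,0],"spin": 0},
    {"grip": -1,"travel": [0,0,0],"spin": 0},
  ],
)

```text
t: 7.63
tool_pos: [0.5152, -0.1152, 0.0746]
orientation: [[0.643, 0.766, -0.0], [0.766, -0.643, 0.0], [-0.0, -0.0, -1.0]]
wrist_force: [-0.4, 0.4, -0.6]
width: 0.0002
finger_force: 0.0
```

```bash
python3 look.py 2
```

```text
7.633 [-27.46   0.97 783.  ] sq 152.02138871522246 141 [ 0.515 -0.115  0.075]
7.683 [-30.3    0.97 747.  ] sq 149.34602599823413 133 [ 0.515 -0.115  0.075]
```

send_rows(
  series=[
    {"grip": -1,"travel": [0,0,0],"spin": 0},
    {"grip": -1,"travel": [0,0,0],"spin": 0},
    {"grip": -1,"travel": [0,0,0],"spin": 0},
    {"grip": -1,"travel": [0,0,0],"spin": 0},
    {"grip": -1,"travel": [0,0,0],"spin": 0},
    {"grip": -1,"travel": [0,0,0],"spin": 0},
    {"grip": -1,"travel": [0,0,0],"spin": 0},
    {"grip": -1,"travel": [0,0,0],"spin": 0},
    {"grip": -1,"travel": [0,0,0],"spin": 0},
    {"grip": -1,"travel": [0,0,0],"spin": 0},
    {"grip": -1,"travel": [0,0,0],"spin": 0},
    {"grip": -1,"travel": [0,0,0],"spin": 0},
  ],
)

```text
t: 8.73
tool_pos: [0.5152, -0.1152, 0.0746]
orientation: [[0.643, 0.766, 0.0], [0.766, -0.643, -0.0], [-0.0, 0.0, -1.0]]
wrist_force: [0.6, 0.1, -0.1]
width: 0.0001
finger_force: 0.0
```

```bash
python3 look.py 3
```

```text
8.733 [ 32.54   0.94 788.  ] sq 93.48948621712731 155 [ 0.515 -0.115  0.075]
8.783 [ 30.07   0.95 774.  ] sq 91.87074428806264 162 [ 0.515 -0.115  0.075]
8.833 [ 27.69   0.95 778.  ] sq 89.27442066388272 157 [ 0.515 -0.115  0.075]
```

send_rows(
  series=[
    {"grip": -1,"travel": [0,0,0],"spin": 0},
    {"grip": -1,"travel": [0,0,0.003],"spin": 0},
    {"grip": -1,"travel": [0,0,0.006],"spin": 0},
    {"grip": -1,"travel": [0,0,0.006],"spin": 0},
    {"grip": -1,"travel": [0,0,0.006],"spin": 0},
    {"grip": -1,"travel": [0,0,0.006],"spin": 0},
    {"grip": -1,"travel": [0,0,0.006],"spin": 0},
    {"grip": -1,"travel": [0,0,0.006],"spin": 0},
    {"grip": -1,"travel": [0,0,0.006],"spin": 0},
    {"grip": -1,"travel": [0,0,0.006],"spin": 0},
    {"grip": -1,"travel": [0,0,0.006],"spin": 0},
  ],
)

```text
t: 9.8
tool_pos: [0.5152, -0.1152, 0.0686]
orientation: [[0.643, 0.766, 0.0], [0.766, -0.643, -0.0], [0.0, 0.0, -1.0]]
wrist_force: [-1.2, 0.5, -0.0]
width: 0.0002
finger_force: 0.0
```

```bash
python3 look.py 2
```

```text
9.8 [-14.24   0.99 598.  ] sq 43.92492712813592 152 [ 0.515 -0.115  0.069]
9.85 [-16.11   0.99 679.  ] sq 41.390828400542574 157 [ 0.515 -0.115  0.069]
```

send_rows(
  series=[
    {"grip": -1,"travel": [0,0,0],"spin": 0},
    {"grip": -1,"travel": [0,0,0.001],"spin": 0},
    {"grip": -1,"travel": [0,0,0.004],"spin": 0},
    {"grip": -1,"travel": [0,0,0.009],"spin": 0},
    {"grip": -1,"travel": [0,0,0.0095],"spin": 0},
    {"grip": -1,"travel": [0,0,0.0095],"spin": 0},
    {"grip": -1,"travel": [0,0,0.0095],"spin": 0},
    {"grip": -1,"travel": [0,0,0.0095],"spin": 0},
    {"grip": -1,"travel": [0,0,0.0095],"spin": 0},
    {"grip": -1,"travel": [0,0,0.0095],"spin": 0},
  ],
)

```text
t: 10.73
tool_pos: [0.5183, -0.117, 0.0627]
orientation: [[0.642, 0.766, 0.008], [0.766, -0.642, -0.004], [0.002, 0.008, -1.0]]
wrist_force: [-5.6, -6.1, 40.5]
width: 0.0002
finger_force: 20.5
```

```bash
python3 look.py 2
```

```text
10.733 [-27.32   0.98 749.  ] sq 32.170658155694255 160 [ 0.518 -0.117  0.063]
10.783 [-27.33   0.98 749.  ] sq 31.611086798103965 159 [ 0.518 -0.117  0.063]
```

send_rows(
  series=[
    {"grip": -1,"travel": [0,0,-0.006],"spin": 0},
    {"grip": -1,"travel": [0,0,-0.02],"spin": 0},
    {"grip": -1,"travel": [0,0,-0.05],"spin": 0},
    {"grip": -1,"travel": [0,0,-0.08],"spin": 0},
    {"grip": -1,"travel": [-0.02,0,-0.12],"spin": 0},
    {"grip": -1,"travel": [-0.05,0,-0.14],"spin": 0},
    {"grip": -1,"travel": [-0.05,0,-0.14],"spin": 0},
    {"grip": -1,"travel": [-0.05,0,-0.14],"spin": 0},
  ],
)

```text
t: 11.5
tool_pos: [0.4831, -0.1544, 0.1999]
orientation: [[0.644, 0.765, 0.002], [0.765, -0.644, -0.001], [0.001, 0.002, -1.0]]
wrist_force: [0.3, 0.4, -0.9]
width: 0.0003
finger_force: 0.0
```

```bash
python3 look.py 3; cp $(ls -t pics/k*|head -1) pics/end.png
```

```text
11.5 [-37.1    0.99 730.  ] sq 23.21893075928355 159 [ 0.483 -0.154  0.2  ]
11.55 [-37.76   0.99 735.  ] sq 21.75609752046834 159 [ 0.483 -0.154  0.199]
11.6 [-38.4    0.99 720.  ] sq 21.687761266857866 156 [ 0.483 -0.153  0.198]
```

View pics/end.png

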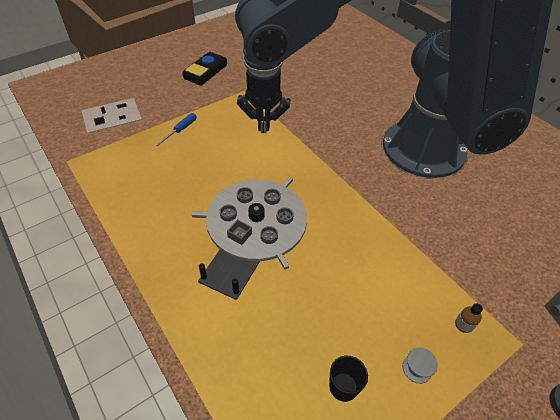

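The picture shows the wheel rotated past the stop: the release spring-back set it drifting slowly clockwise. It stood inside the gap but hasn't stayed there, and braking it now would stop it off-gate. I'll push it on while it still runs and do a full cycle again: one untouched pass, then a gentler brake and release.

send_rows(
  series=[
    {"grip": -1,"travel": [0.007,-0.032,0.02],"spin": 7},
    {"grip": -1,"travel": [0.0135,-0.065,0.04],"spin": 14},
    {"grip": -1,"travel": [0.0135,-0.065,0.08],"spin": 21},
    {"grip": -1,"travel": [0.0135,-0.065,0.115],"spin": 28},
    {"grip": -1,"travel": [0.0135,-0.065,0.14],"spin": 35},
    {"grip": -1,"travel": [0.0135,-0.065,0.15],"spin": 42},
    {"grip": -1,"travel": [0.0135,-0.065,0.15],"spin": 49},
  ],
)

```text
t: 12.23
tool_pos: [0.4402, -0.1, 0.0455]
orientation: [[1.0, 0.013, -0.006], [0.013, -1.0, 0.002], [-0.006, -0.002, -1.0]]
wrist_force: [0.2, -0.7, -0.5]
width: 0.0001
finger_force: 0.0
```

```bash
python3 look.py 1
```

```text
12.233 [-45.51   0.99 744.  ] sq 16.024578673723056 159 [ 0.44  -0.1    0.046]
```

send_rows(
  series=[
    {"grip": -1,"travel": [0,-0.004,0],"spin": 0},
    {"grip": -1,"travel": [0,-0.012,0],"spin": 0},
    {"grip": -1,"travel": [0,-0.024,0],"spin": 0},
    {"grip": -1,"travel": [0,-0.04,0],"spin": 0},
    {"grip": -1,"travel": [0,-0.06,0],"spin": 0},
    {"grip": -1,"travel": [0,-0.085,0],"spin": 0},
    {"grip": -1,"travel": [0,-0.115,0],"spin": 0},
    {"grip": -1,"travel": [-0.002,-0.123,-0.005],"spin": 0},
    {"grip": -1,"travel": [-0.005,-0.125,-0.03],"spin": 0},
    {"grip": -1,"travel": [-0.005,-0.125,-0.06],"spin": 0},
    {"grip": -1,"travel": [-0.005,-0.12,-0.07],"spin": 0},
    {"grip": -1,"travel": [0.0,-0.1,-0.07],"spin": 0},
  ],
)

```text
t: 13.28
tool_pos: [0.4408, 0.0001, 0.1218]
orientation: [[1.0, 0.024, 0.004], [0.024, -1.0, -0.0], [0.004, 0.0, -1.0]]
wrist_force: [0.8, -0.5, -0.3]
width: -0.0
finger_force: 0.0
```

```bash
python3 look.py 3
```

```text
13.283 [-18.71   0.99 741.  ] sq -77.11215495988144 143 [0.441 0.    0.122]
13.333 [-24.94   0.99 742.  ] sq -85.6341843750624 138 [ 0.442 -0.003  0.121]
13.383 [-31.21   0.99 726.  ] sq -90.0026986644873 138 [ 0.441 -0.002  0.12 ]
```

send_rows(
  series=[
    {"grip": -1,"travel": [0.015,0.013,0.015],"spin": 0},
    {"grip": -1,"travel": [0.033,0.027,0.03],"spin": 0},
    {"grip": -1,"travel": [0.033,0.027,0.0445],"spin": 0},
    {"grip": -1,"travel": [0.033,0.027,0.0445],"spin": 0},
    {"grip": -1,"travel": [0.033,0.027,0.0445],"spin": 0},
    {"grip": -1,"travel": [0.033,0.027,0.0445],"spin": 0},
    {"grip": -1,"travel": [0.033,0.027,0.0445],"spin": 0},
    {"grip": -1,"travel": [0.033,0.027,0.0445],"spin": 0},
    {"grip": -1,"travel": [0.033,0.027,0.0445],"spin": 0},
    {"grip": -1,"travel": [0.033,0.027,0.0445],"spin": 0},
    {"grip": -1,"travel": [0.033,0.027,0.0445],"spin": 0},
    {"grip": -1,"travel": [0.033,0.027,0.0445],"spin": 0},
  ],
)

```text
t: 14.43
tool_pos: [0.4737, -0.0278, 0.0747]
orientation: [[1.0, 0.018, 0.0], [0.018, -1.0, -0.0], [0.0, 0.0, -1.0]]
wrist_force: [-0.5, -0.2, 0.1]
width: 0.0002
finger_force: 0.0
```

```bash
python3 look.py 1
```

```text
14.433 [-33.22   0.98 726.  ] sq 146.585002883308 128 [ 0.474 -0.028  0.075]
```

send_rows(
  series=[
    {"grip": -1,"travel": [0,0,0],"spin": 0},
    {"grip": -1,"travel": [0,0,0],"spin": 0},
    {"grip": -1,"travel": [0,0,0],"spin": 0},
    {"grip": -1,"travel": [0,0,0],"spin": 0},
    {"grip": -1,"travel": [0,0,0],"spin": 0},
    {"grip": -1,"travel": [0,0,0],"spin": 0},
    {"grip": -1,"travel": [0,0,0],"spin": 0},
    {"grip": -1,"travel": [0,0,0],"spin": 0},
    {"grip": -1,"travel": [0,0,0],"spin": 0},
    {"grip": -1,"travel": [0,0,0],"spin": 0},
    {"grip": -1,"travel": [0,0,0],"spin": 0},
    {"grip": -1,"travel": [0,0,0],"spin": 0},
  ],
)

```text
t: 15.48
tool_pos: [0.4737, -0.0278, 0.0746]
orientation: [[1.0, 0.018, -0.0], [0.018, -1.0, 0.0], [-0.0, -0.0, -1.0]]
wrist_force: [-0.4, 0.1, -0.2]
width: -0.0001
finger_force: 0.0
```

```bash
python3 look.py 1
```

```text
15.483 [-19.96   0.98 761.  ] sq 39.942093117925005 155 [ 0.474 -0.028  0.075]
```

send_rows(
  series=[
    {"grip": -1,"travel": [0,0,0],"spin": 0},
    {"grip": -1,"travel": [0,0,0],"spin": 0},
    {"grip": -1,"travel": [0,0,0],"spin": 0},
    {"grip": -1,"travel": [0,0,0],"spin": 0},
    {"grip": -1,"travel": [0,0,0],"spin": 0},
    {"grip": -1,"travel": [0,0,0],"spin": 0},
    {"grip": -1,"travel": [0,0,0],"spin": 0},
    {"grip": -1,"travel": [0,0,0],"spin": 0},
    {"grip": -1,"travel": [0,0,0],"spin": 0},
    {"grip": -1,"travel": [0,0,0],"spin": 0},
    {"grip": -1,"travel": [0,0,0],"spin": 0},
    {"grip": -1,"travel": [0,0,0],"spin": 0},
  ],
)

```text
t: 16.53
tool_pos: [0.4737, -0.0278, 0.0746]
orientation: [[1.0, 0.018, 0.0], [0.018, -1.0, -0.0], [0.0, 0.0, -1.0]]
wrist_force: [-0.0, 1.0, 1.1]
width: -0.0003
finger_force: 0.0
```

```bash
python3 look.py 1
```

```text
16.533 [  7.5    0.95 764.  ] sq -52.77315001207869 146 [ 0.474 -0.028  0.075]
```

send_rows(
  series=[
    {"grip": -1,"travel": [0,0,0],"spin": 0},
    {"grip": -1,"travel": [0,0,0],"spin": 0},
    {"grip": -1,"travel": [0,0,0],"spin": 0},
    {"grip": -1,"travel": [0,0,0],"spin": 0},
    {"grip": -1,"travel": [0,0,0],"spin": 0},
    {"grip": -1,"travel": [0,0,0],"spin": 0},
    {"grip": -1,"travel": [0,0,0],"spin": 0},
    {"grip": -1,"travel": [0,0,0],"spin": 0},
    {"grip": -1,"travel": [0,0,0],"spin": 0},
    {"grip": -1,"travel": [0,0,0],"spin": 0},
    {"grip": -1,"travel": [0,0,0],"spin": 0},
    {"grip": -1,"travel": [0,0,0],"spin": 0},
  ],
)

```text
t: 17.58
tool_pos: [0.4737, -0.0278, 0.0746]
orientation: [[1.0, 0.018, 0.0], [0.018, -1.0, 0.0], [0.0, -0.0, -1.0]]
wrist_force: [0.3, 0.9, -0.2]
width: -0.0001
finger_force: 0.0
```

send_rows(
  series=[
    {"grip": -1,"travel": [0,0,0],"spin": 0},
    {"grip": -1,"travel": [0,0,0],"spin": 0},
    {"grip": -1,"travel": [0,0,0],"spin": 0},
    {"grip": -1,"travel": [0,0,0],"spin": 0},
    {"grip": -1,"travel": [0,0,0],"spin": 0},
    {"grip": -1,"travel": [0,0,0],"spin": 0},
    {"grip": -1,"travel": [0,0,0],"spin": 0},
    {"grip": -1,"travel": [0,0,0],"spin": 0},
    {"grip": -1,"travel": [0,0,0],"spin": 0},
    {"grip": -1,"travel": [0,0,0],"spin": 0},
    {"grip": -1,"travel": [0,0,0],"spin": 0},
    {"grip": -1,"travel": [0,0,0],"spin": 0},
  ],
)

```text
t: 18.58
tool_pos: [0.4737, -0.0278, 0.0746]
orientation: [[1.0, 0.018, -0.0], [0.018, -1.0, -0.0], [-0.0, 0.0, -1.0]]
wrist_force: [0.6, -0.4, -0.9]
width: 0.0
finger_force: 0.0
```

```bash
python3 look.py 1
```

```text
18.583 [-19.01   0.97 763.  ] sq 161.44872048021028 135 [ 0.474 -0.028  0.075]
```

send_rows(
  series=[
    {"grip": -1,"travel": [0,0,0],"spin": 0},
    {"grip": -1,"travel": [0,0,0],"spin": 0},
    {"grip": -1,"travel": [0,0,0],"spin": 0},
    {"grip": -1,"travel": [0,0,0],"spin": 0},
    {"grip": -1,"travel": [0,0,0.003],"spin": 0},
    {"grip": -1,"travel": [0,0,0.006],"spin": 0},
    {"grip": -1,"travel": [0,0,0.006],"spin": 0},
    {"grip": -1,"travel": [0,0,0.006],"spin": 0},
    {"grip": -1,"travel": [0,0,0.006],"spin": 0},
    {"grip": -1,"travel": [0,0,0.006],"spin": 0},
    {"grip": -1,"travel": [0,0,0.006],"spin": 0},
    {"grip": -1,"travel": [0,0,0.006],"spin": 0},
  ],
)

```text
t: 19.63
tool_pos: [0.4738, -0.0278, 0.0687]
orientation: [[1.0, 0.017, 0.0], [0.017, -1.0, -0.0], [0.0, 0.0, -1.0]]
wrist_force: [0.1, 0.2, 0.6]
width: 0.0002
finger_force: 0.0
```

```bash
python3 look.py 1
```

```text
19.633 [ 41.6    0.99 765.  ] sq 101.08771111324835 153 [ 0.474 -0.028  0.069]
```

send_rows(
  series=[
    {"grip": -1,"travel": [0,0,0],"spin": 0},
    {"grip": -1,"travel": [0,0,0],"spin": 0},
    {"grip": -1,"travel": [0,0,0],"spin": 0},
    {"grip": -1,"travel": [0,0,0],"spin": 0},
    {"grip": -1,"travel": [0,0,0],"spin": 0},
    {"grip": -1,"travel": [0,0,0],"spin": 0},
    {"grip": -1,"travel": [0,0,0],"spin": 0},
    {"grip": -1,"travel": [0,0,0],"spin": 0},
    {"grip": -1,"travel": [0,0,0],"spin": 0},
    {"grip": -1,"travel": [0,0,0],"spin": 0},
    {"grip": -1,"travel": [0,0,0],"spin": 0},
    {"grip": -1,"travel": [0,0,0],"spin": 0},
  ],
)

```text
t: 20.68
tool_pos: [0.4737, -0.0278, 0.0686]
orientation: [[1.0, 0.018, 0.0], [0.018, -1.0, 0.0], [0.0, -0.0, -1.0]]
wrist_force: [-0.2, 0.1, 0.2]
width: -0.0
finger_force: 0.0
```

```bash
python3 look.py 1
```

```text
20.683 [ -8.64   0.99 743.  ] sq 49.26674101301325 155 [ 0.474 -0.028  0.069]
```

send_rows(
  series=[
    {"grip": -1,"travel": [0,0,0],"spin": 0},
    {"grip": -1,"travel": [0,0,0],"spin": 0},
    {"grip": -1,"travel": [0,0,0],"spin": 0},
    {"grip": -1,"travel": [0,0,0.001],"spin": 0},
    {"grip": -1,"travel": [0,0,0.004],"spin": 0},
    {"grip": -1,"travel": [0,0,0.0078],"spin": 0},
    {"grip": -1,"travel": [0,0,0.0078],"spin": 0},
    {"grip": -1,"travel": [0,0,0.0072],"spin": 0},
  ],
)

```text
t: 21.4
tool_pos: [0.4739, -0.0279, 0.0629]
orientation: [[1.0, 0.018, 0.001], [0.018, -1.0, -0.0], [0.001, 0.0, -1.0]]
wrist_force: [-6.9, 0.8, 20.9]
width: 0.0001
finger_force: 10.7
```

```bash
python3 look.py 2; python3 -c "
from rig import r;s=r.get_state();print(s['wrist_force'],s['tool_pos'])"
```

```text
21.4 [-29.71   0.99 697.  ] sq 29.716377275812178 159 [ 0.474 -0.028  0.063]
21.45 [-29.74   0.99 692.  ] sq 29.330730262092427 157 [ 0.474 -0.028  0.063]
[-9.22098678  0.3402938  31.21443194] [ 0.47393821 -0.02792493  0.06282564]
```

send_rows(
  series=[
    {"grip": -1,"travel": [0,0,-0.001],"spin": 0},
    {"grip": -1,"travel": [0,0,-0.002],"spin": 0},
    {"grip": -1,"travel": [0,0,-0.0025],"spin": 0},
    {"grip": -1,"travel": [0,0,-0.003],"spin": 0},
    {"grip": -1,"travel": [0,0,-0.0035],"spin": 0},
    {"grip": -1,"travel": [0,0,-0.004],"spin": 0},
    {"grip": -1,"travel": [0,0,-0.005],"spin": 0},
  ],
)

```text
t: 22.08
tool_pos: [0.4735, -0.0278, 0.0662]
orientation: [[1.0, 0.018, -0.0], [0.018, -1.0, 0.0], [-0.0, -0.0, -1.0]]
wrist_force: [-0.1, 0.1, 0.2]
width: -0.0001
finger_force: 0.0
```

```bash
python3 look.py 4; python3 -c "
from rig import r;s=r.get_state();print(s['wrist_force'],s['tool_pos'])"
```

```text
22.083 [-29.81   0.99 709.  ] sq 29.407176424418154 166 [ 0.474 -0.028  0.066]
22.133 [-29.8    0.99 709.  ] sq 28.612396713810394 166 [ 0.474 -0.028  0.066]
22.183 [-29.79   0.98 711.  ] sq 29.33467537673476 150 [ 0.474 -0.028  0.066]
22.233 [-29.8    0.99 714.  ] sq 29.55727159457074 155 [ 0.474 -0.028  0.066]
[ 0.33306855  0.11870238 -0.63821697] [ 0.47369057 -0.02781666  0.06636637]
```

Free of the wheel, which stands at 30.2° against the gate's 28.5°. I'll lift clear and check again.

send_rows(
  series=[
    {"grip": -1,"travel": [0,0,-0.02],"spin": 0},
    {"grip": -1,"travel": [0,0,-0.05],"spin": 0},
    {"grip": -1,"travel": [0,0,-0.08],"spin": 0},
    {"grip": -1,"travel": [-0.02,0,-0.1],"spin": 0},
    {"grip": -1,"travel": [-0.04,0,-0.12],"spin": 0},
    {"grip": -1,"travel": [-0.04,0,-0.12],"spin": 0},
    {"grip": -1,"travel": [-0.04,0,-0.12],"spin": 0},
  ],
)

```text
t: 22.87
tool_pos: [0.4338, -0.0286, 0.1872]
orientation: [[1.0, 0.017, 0.002], [0.017, -1.0, -0.0], [0.002, 0.0, -1.0]]
wrist_force: [0.0, 1.5, -0.6]
width: -0.0001
finger_force: 0.0
```

```bash
python3 look.py 2; python3 -c "
from rig import r;print(r.finish_job())"
```

```text
22.867 [-29.87   0.99 714.  ] sq 28.12768048387534 168 [ 0.434 -0.029  0.187]
22.917 [-29.87   0.99 718.  ] sq 28.519845821006058 157 [ 0.434 -0.029  0.186]
the job is handed in; nothing more can be done
None
```

The square cup stands at the gate, about 0.03 rad off centre, with the arm clear and the job handed in; but it took two brakings: the first stopped in the gap (about 0.07 rad off), my release set the wheel drifting out, so I re-flicked it before it stood elsewhere, let it pass the gate untouched and braked again, which may count against the "first braking" rule.

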